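# Hang the tool basket on the spring-balanced bench arm

## Task

Pick up the steel tool basket by the block on its bail and hang it by the bail's crossbar in the saddle of the spring-balanced arm. Ease it down slowly and gently as the arm sinks, never forcing the arm, and let go only once the arm has settled under the full weight of the basket, so that it neither drops nor springs back; leave the basket hanging upright and at rest and the bowl, the round weight and the jar where they are.

Things in the scene. Friction and masses are not known exactly. Their poses are not given: they have to be found in the camera images.
- basket: Open steel tool basket, 90 (x) by 80 (y) by 45 mm tall, loose, upright on the bench; mass hidden, 0.3 to 0.93 kg, centred and low. Origin: centre of its underside, z up. Over it stands a rigid bail: two 6 mm posts at y = +37 and -37 mm carry a crossbar along y. The window between rim and crossbar is 68 mm wide, 61 mm high, open along x. Turned half round it hangs just as well.
- bail (a point): Middle of the axis of the bail's round 8 mm crossbar, 110 mm above the basket's underside; axes as the basket.
- grip (a point): Centre of the wooden grip block, 18 (x) by 26 (y) by 42 mm tall, on an 8 mm stem over the crossbar's middle: 147 mm above the basket's underside, 37 mm above the crossbar's axis; the block's underside is 16 mm above that axis. Axes as the basket.
- post: The balanced arm's stand, fixed to the bench: round foot 110 mm across and 16 mm thick, post 26 mm thick, fork head up to 221 mm high. Origin: centre of the foot's underside; z up. The arm points along the stand's own -x (towards the robot's side).
- pivot (a point): The arm's horizontal pivot (along the stand's y), 190 mm above the bench, over the foot's centre. The beam from here to the saddle is 12 mm deep, 16 mm wide, and ends 12 mm past the saddle (its lip 19 mm). That end must go through the bail's window, with the crossbar crosswise to the beam and 15 to 26 mm above the saddle point, before the crossbar is lowered in.
- saddle (a point): The crossbar's axis lies here when home in the saddle: 260 mm from the pivot along the beam, 10 mm above its middle line, about 251 mm above the bench unloaded; swings on an arc about the pivot as the arm sinks. The saddle is an open V, 16 mm wide: a flat 12 mm long between a front and a back lip that slope outward 0.6 rad from upright and top out about 9 mm above this point.
- beam (a joint): Sink angle of the arm, rad: 0 unloaded (beam rising 0.2 rad from pivot to tip), grows as the tip sinks, stop at 0.55. Sprung, lightly damped: the tip stays up until about 1.3 N presses on the saddle, then sinks about 1.3 mm per 0.1 N. Under the basket it settles at 0.07 to 0.42, by its hidden mass. Let go more than about 0.4 N off balance, it drops or springs back.
- bowl: Bystander: grey round mixing bowl, 84 mm across, 50 mm high; loose. Origin: centre of its underside.
- weight: Bystander: low black round paper weight, 90 mm across, 30 mm high; loose. Origin: centre of its underside.
- jar: Bystander: glass jar with a lid, 56 mm across, 70 mm high; loose. Origin: centre of its underside.
There are look-alikes about, which are no part of the job. There is more than one size of the basket; the job needs the middle-sized.

How it is judged:
By the outcome, as a careful person would: the job done as asked, in the order asked, and still so for the second after the job is handed in, with the robot touching nothing.
It also fails if it takes over 72 s, if anything falls off the work surface, if the arm or the gripper's body presses on something with over 40 N, if the wrist force passes 120 N, or if a joint passes its speed limit or range.

## Robot

A 6-joint arm with a two-finger parallel gripper is mounted at the origin on the work surface. World frame = base frame: x ahead of the robot, y to its left, z up, the work surface at z = 0. Lengths are in mm, angles in rad, forces in N, time in s.
With the tool pointing down it reaches from about 275 to 1000 mm from the base axis. Payload 8.4 kg.
Tool frame: the origin (TCP) lies on the centre line of the jaws, within the pads' length; the fingertips stand 17 mm ahead of it and the grasp point (between the pads) lies 2 mm behind it (r.tcp_to_tips is the z of the fingertips in the tool frame, in mm); z points along the fingers, y is the direction in which the jaws open and shut (so a half turn about z gives the same grasp; the last joint's range is limited). The gripper opens to 85 mm and grips with 20 to 120 N. Pads are 22 mm wide; open, the fingers measure 114 mm over their backs; the gripper's body (76 mm by 85 mm) begins 54 mm behind the grasp point. The pads swing forward as they close: fully open they stand 13 mm farther back than shut.
Start: joints at [1.191, 0.353, 1.633, -0, 1.155, -0.002], TCP at [230.547, 580.927, 226.081] pointing down, gripper open.
Joint ranges: [-2.63, 2.63], [-0.92, 2.1], [0.06, 2.66], [-1.3, 4.44], [0, 2.69], [-3.02, 3.02]. Speed limits (rad/s): [2.22, 2.22, 2.79, 3.14, 3.14, 3.14].

## Interface

Orientations are given as [roll, pitch, yaw] about the fixed x, y, z axes, in that order (R = Rz(yaw) Ry(pitch) Rx(roll)).
In Python, from rig import r, cams, job gives the robot as it stands.
- The arm moves only by the tool drive_tool, never from a script. Its argument "deltas" is a list of rows, each a list of 4 numbers: the shift along the tool's x, y, z in cm, then the turn about the tool's z in rad. In form: [[x, y, z, roll], ...]. A call has 1 to 12 rows; each row shifts and turns the commanded pose from where the row before left it, along the tool's axes as they then stand; what a row does not reach is not made up. A row lasts 1/12 s, in which the tool goes at most 41.7 mm and 7.16 degrees, less where a joint would pass 70% of its speed; a pose out of reach is approached as far as the arm can. A call with a gripper value outside its range is refused whole. "jaw" is the closure, from 0 (fully open) to 1 (shut), set as the call begins (left out, the last holds). The fingers move at their own pace and stop on an object; "force" is the grip in N (left out, the last holds). Time passes only in rows, so rows that do not move let the fingers close. It gives the time, the measured TCP pose, the force and the opening at its end, in the units of the state.
- r.sense(): the state, without advancing time (a new reading comes with each control period).
- cams.grab_frame(name): name is "side" or "top"; returns (picture, depth): 384x512x3 uint8, red, green, blue; 384x512 float32, mm along the optical axis (not along the pixel's ray), 0 where there is no reading.
- cams.camera_params(name): a dict with "fx", "fy", "cx", "cy" (pixels), "R" (3x3) and "t" (3): a world point X has camera coordinates R X + t. Camera axes: x right, y down, z forward; pixel columns grow to the right and rows downward; lengths in mm; the calibration is good to about 2 mm. A picture is of the moment at which its call begins. camera_params takes no time and is no camera call.
- job.sign_off(): hands the job in, once; it reports no verdict.
The state is a dict: "clock": time; "qpos": joint angles; "qvel": joint speeds; "joint_efforts": joint torques, N m; "eef_pos": TCP position; "tcp_rot": TCP orientation; "contact_force": force on the tool from outside, world axes, zero at the start; "wrist_torque": the same for the moment, N m; "opening": opening from 0.0 (shut) to 1.0 (fully open).
Only numpy, scipy, OpenCV 4.12 (cv2) and the standard library are available. Lean on these libraries where they do the work, as an engineer would, in place of code of your own. Each camera call takes 0.05 s, during which the arm holds its last target. There are 200 camera calls.

## Working session

There is one attempt and no reset: what is moved stays moved. The work goes in short steps, Python scripts to look and compute and a tool call to move; the robot and the scene stay as the last step left them, time stands still between calls to the robot, and variables do not carry over. Pictures are saved under pics/ and viewed, about 8 in all and at most 12, crops included, and the job is handed in when it is done.

Besides the shell and the picture viewer there is one more tool, called after "Request:" as name([rows], argument=value, ...), one row to a line, values as JSON. drive_tool: Moves the arm, as the interface text tells. Its arguments: {"type":"object","properties":{"deltas":{"type":"array"},"jaw":{"type":"number"},"force":{"type":"number"}},"required":["deltas"]}

```bash
mkdir -p pics; ls; python3 - <<'E'
from rig import r,cams,job
import cv2,numpy as np
for n in("side","top"):
    p,d=cams.grab_frame(n); cv2.imwrite(f"pics/{n}0.png",cv2.resize(p[:,:,::-1],(800,600))); np.savez(f"{n}0.npz",p=p,d=d,**cams.camera_params(n))
    c=cams.camera_params(n);print(n,c["fx"],c["cx"],c["cy"],(-np.array(c["R"]).T@c["t"]).round(), np.array(c["R"]).round(2).tolist())
print(r.sense(), r.tcp_to_tips)
E
```

```text
pics
side 382.7328231050023 255.68876067957996 190.58139748834088 [ 135. -908.  944.] [[0.9, -0.44, -0.02], [-0.27, -0.52, -0.81], [0.35, 0.74, -0.58]]
top 453.23718548909835 255.3957864951036 187.7623703852909 [ 322.   45. 1679.] [[0.01, -1.0, 0.0], [-0.98, -0.01, -0.18], [0.18, 0.0, -0.98]]
{'clock': 0.1, 'qpos': array([ 1.19058898e+00,  3.53588852e-01,  1.63408662e+00, -2.40126738e-06,
        1.15520112e+00, -2.42693408e-03]), 'qvel': array([-1.65059672e-03,  1.49481010e-04, -1.91959157e-03, -1.28870980e-05,
       -2.01091113e-04,  1.05416453e-03]), 'joint_efforts': array([-6.00999647e-05, -6.06354189e+01, -3.42816210e+01, -2.56600595e-05,
        3.89837383e-03,  2.16051416e-05]), 'eef_pos': array([230.38536312, 580.5030932 , 225.41904569]), 'tcp_rot': array([-3.14030871e+00, -9.20431441e-07,  2.76381322e+00]), 'contact_force': array([-1.14528632,  0.5296377 ,  0.56802365]), 'wrist_torque': array([0.03918912, 0.0149645 , 0.04227144]), 'opening': 1.0017334376371752} 17.0
```

View pics/side0.png

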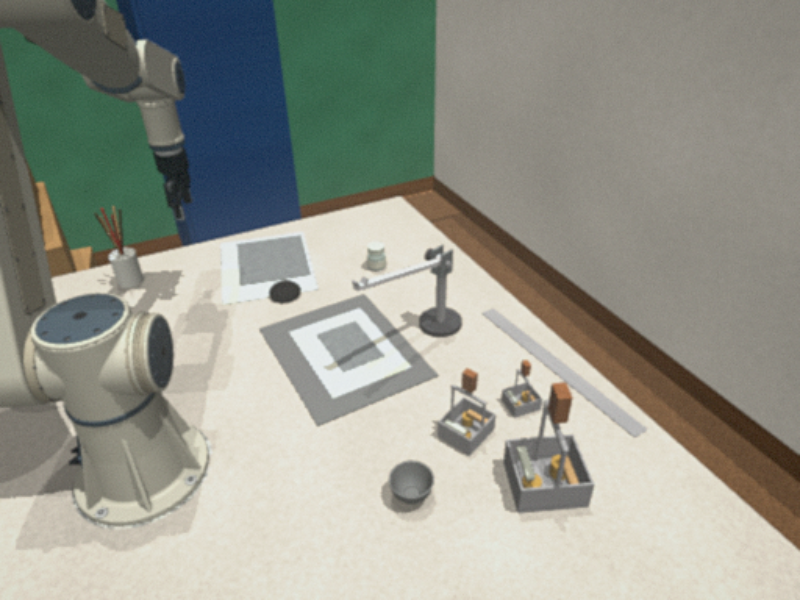

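View pics/top0.png

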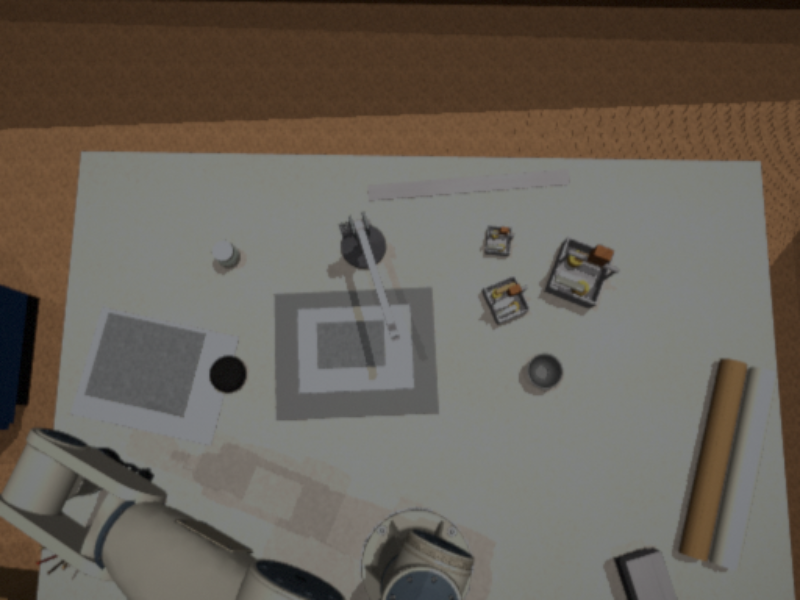

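Three baskets: small at side (521,400) / top (498,240), middle at side (467,425) / top (506,300), large at side (548,470) / top (580,270). The middle one should be ~90x80 mm. The arm's saddle is at side (360,285) / top (393,332), its pivot at side (438,258) / top (358,222). I'll enlarge and measure.

```bash
cat > h.py <<'E'
import numpy as np,cv2
class V:
    def __init__(s,n,k=0):
        z=np.load(f"{n}{k}.npz"); s.p,s.d=z["p"],z["d"]; s.K=[float(z[k]) for k in("fx","fy","cx","cy")]; s.R=z["R"];s.t=z["t"].ravel(); s.c=-s.R.T@s.t
    def ray(s,u,v):
        fx,fy,cx,cy=s.K; q=s.R.T@np.array([(u-cx)/fx,(v-cy)/fy,1]); return q/np.linalg.norm(q)
    def dep(s,u,v,w=1):
        fx,fy,cx,cy=s.K; a=s.d[int(v)-w:int(v)+w+1,int(u)-w:int(u)+w+1]; a=a[a>0]; z=np.median(a)
        return s.R.T@(np.array([(u-cx)/fx*z,(v-cy)/fy*z,z])-s.t)
    def plane(s,u,v,z): q=s.ray(u,v); return s.c+q*(z-s.c[2])/q[2]
    def pix(s,X):
        fx,fy,cx,cy=s.K; q=s.R@np.array(X,float)+s.t; return np.array([fx*q[0]/q[2]+cx,fy*q[1]/q[2]+cy])
    def cloud(s):
        fx,fy,cx,cy=s.K; v,u=np.mgrid[:384,:512]; P=np.stack([(u-cx)/fx*s.d,(v-cy)/fy*s.d,s.d],-1)-s.t; X=P@s.R; X[s.d==0]=np.nan; return X
def tri(A,a,B,b):
    p,q=A.ray(*a),B.ray(*b); M=np.stack([p,-q],1); k=np.linalg.lstsq(M,B.c-A.c,rcond=None)[0]
    x,y=A.c+k[0]*p,B.c+k[1]*q; return (x+y)/2,np.linalg.norm(x-y)
def crop(V,u0,v0,w,h,s,grid=10):
    im=cv2.resize(V.p[v0:v0+h,u0:u0+w,::-1],None,fx=s,fy=s,interpolation=cv2.INTER_CUBIC)
    for u in range(-(-u0//grid)*grid,u0+w,grid): cv2.line(im,(int((u-u0+.5)*s),0),(int((u-u0+.5)*s),6),(0,0,255),1); cv2.putText(im,str(u),(int((u-u0+.5)*s)-10,16),0,.35,(0,0,255),1)
    for v in range(-(-v0//grid)*grid,v0+h,grid): cv2.line(im,(0,int((v-v0+.5)*s)),(6,int((v-v0+.5)*s)),(0,0,255),1); cv2.putText(im,str(v),(8,int((v-v0+.5)*s)+4),0,.35,(0,0,255),1)
    return im
E
python3 - <<'E'
from h import *
S,T=V("side"),V("top")
a=crop(S,275,220,64,74,6); b=crop(T,304,170,46,44,7)
c=crop(S,218,150,76,68,5); d=crop(T,210,130,60,92,5)
def stack(a,b):
    H=max(a.shape[0],b.shape[0]); f=lambda x:cv2.copyMakeBorder(x,0,H-x.shape[0],0,4,0,value=(0,0,0)); return np.hstack([f(a),f(b)])
cv2.imwrite("pics/bask.png",stack(a,b)); cv2.imwrite("pics/arm.png",stack(c,d))
for n,u,v in(("small",318,152),("mid",323,192),("large",370,174)): print(n,T.dep(u,v))
X=T.cloud()
for n,(u,v,w) in dict(small=(318,154,14),mid=(323,193,20),large=(370,174,28)).items():
    P=X[v-w:v+w,u-w:u+w].reshape(-1,3); P=P[P[:,2]>8]; print(n,len(P),P[:,2].max(), np.percentile(P[:,2],[50,80,95]), np.ptp(P[P[:,2]<80],axis=0))
E
```

```text
small [ 763.70414258 -188.67322007    4.70903928]
mid [ 609.80277581 -206.25742998    2.78163536]
large [ 680.49278941 -383.4702345     7.49911138]
small 216 129.61504508263135 [ 27.32002024  80.24474372 122.03255724] [106.26322962  95.96051727  71.70359689]
mid 460 174.08294601194066 [ 36.43284637  81.11214381 167.27655437] [141.55063523 146.137474    71.48787593]
large 1077 248.68969699426037 [ 52.50152536 162.24529832 242.21736316] [213.95065002 210.79244146  70.68875122]
```

View pics/bask.png

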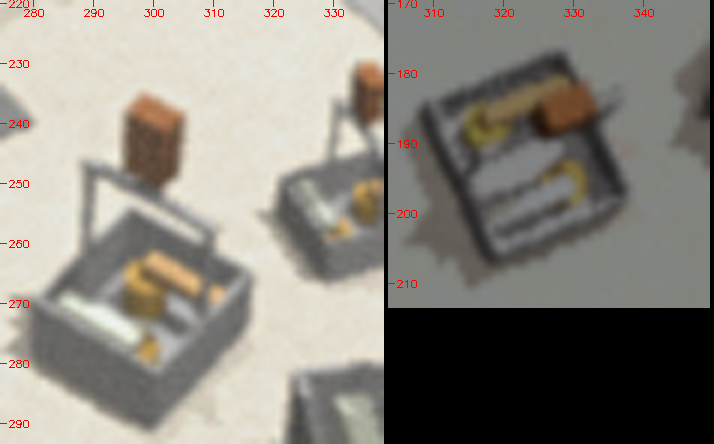

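View pics/arm.png

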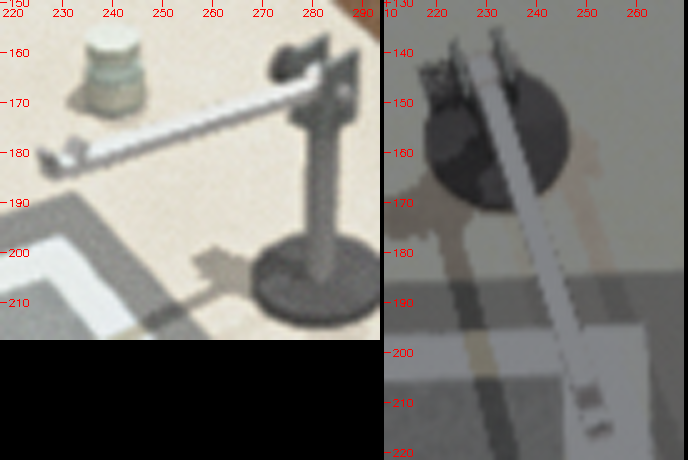

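The middle basket is confirmed: its block top is at ~168 mm, against 122 and 242 for the others. The enlarged crop shows the grip block at side (300,243) / top (329,184), crossbar ends at side (289,246) and (310,258), and rim corners in both views. The arm crop shows the saddle between its lips at side (230,180) / top (251,212), with the foot centre near top (232,158). Next I fit the poses.

```bash
cat > fit.py <<'E'
from h import *
from scipy.optimize import least_squares
S,T=V("side"),V("top")
def W(q,p): c,s=np.cos(q[2]),np.sin(q[2]); return np.array([q[0]+c*p[0]-s*p[1],q[1]+s*p[0]+c*p[1],p[2]+q[3]])
# basket points (picked pixels)
obs=[(S,(0,37,110),(289,246.3)),(S,(0,-37,110),(309.7,258)),(S,(0,0,168),(300,238.7)),(S,(0,0,147),(300,243.5)),
(S,(-45,40,45),(279.5,269.5)),(S,(-45,-40,45),(300,281)),(S,(45,-40,45),(316.3,265.5)),(S,(45,40,45),(296.3,254.5)),
(T,(0,0,168),(329.7,183.3))]
tc=[(329,177.3),(337.3,197.5),(318.5,206.7),(309.5,184.7)]
best=None
for k in range(4):
  for y0 in (-.5,.3,1.1,-1.2):
    cs=[(45,40,45),(45,-40,45),(-45,-40,45),(-45,40,45)]
    o=obs+[(T,cs[i],tc[(i+k)%4]) for i in range(4)]
    f=lambda q:np.concatenate([v.pix(W(q,p))-u for v,p,u in o])
    s=least_squares(f,[610,-210,y0,0],loss="soft_l1",x_scale=[10,10,.1,5])
    if best is None or s.cost<best[0].cost: best=(s,k,f)
s,k,f=best; print("basket",s.x.round(3),k,s.cost); print(f(s.x).reshape(-1,2).round(1).tolist())
print("grip tri",tri(S,(300,238.7),T,(329.7,183.3)))
# arm
print("saddle tri",tri(S,(230,180),T,(251.3,212)))
print("foot",T.plane(232,157.8,16),S.plane(281.5,204.5,16))
c,d=np.cos(.2),np.sin(.2)
sad=(-(260*c+10*d),0,190+260*d+10*c)[:]; sad=(-(260*c)-10*d*-1 if 0 else -(260*c)+10*d*1,0,190+260*d+10*c)
print(sad)
o=[(T,(0,0,16),(232,157.8)),(S,(0,0,16),(281.5,204.5)),(S,sad,(230,180)),(T,sad,(251.3,212))]
f=lambda q:np.concatenate([v.pix(W(q,p))-u for v,p,u in o])
s=least_squares(f,[760,50,.2,0],x_scale=[10,10,.1,5]); print("post",s.x.round(3),f(s.x).reshape(-1,2).round(1).tolist(),"saddle",W(s.x,sad))
X=T.cloud(); 
for (u,v) in [(232,150),(236,165),(240,180),(244,190),(248,202)]: print((u,v),X[v,u].round(1))
E
python3 fit.py
```

```text
basket [ 6.07604e+02 -2.03677e+02  4.02000e-01 -3.28400e+00] 3 4.982300013911843
[[0.3, 0.7], [-0.6, 0.1], [-0.1, -0.3], [-0.4, 0.1], [-0.2, -0.1], [0.1, 1.1], [0.4, -0.3], [-0.1, -0.9], [-0.4, 1.4], [-0.5, -1.0], [-0.1, -1.7], [1.5, 0.5], [0.3, -0.5]]
grip tri (array([ 610.26500205, -204.3448061 ,  163.80892283]), np.float64(4.867636403846339))
saddle tri (array([499.26828534,  59.09215683, 250.65959649]), np.float64(0.49080972549990165))
foot [733.23969697 137.58108756  16.        ] [735.64011998 131.72554545  16.        ]
(np.float64(-252.8306169307722), 0, np.float64(251.45469178512835))
post [ 7.38184e+02  1.37767e+02  3.18000e-01 -2.59000e+00] [[0.0, -1.1], [-0.2, -0.5], [-0.2, 0.6], [0.1, 0.5]] saddle [498.00846708  58.77836425 248.86492201]
(232, 150) [713.7 127.7 204.1]
(236, 165) [660.  112.7 213.9]
(240, 180) [607.6  98.  224.2]
(244, 190) [573.6  84.1 229.7]
(248, 202) [532.7  70.2 241.4]
```

Request:
drive_tool([
  [0,0,-1.6,0.113],
  [0,0,-1.6,0.113],
  [0,0,-1.6,0.113],
  [0,0,-1.6,0.113],
  [0,0,-1.6,0.113],
  [0,0,-1.6,0.113],
  [0,0,-1.6,0.113],
  [0,0,0,0],
], jaw=0)

```text
clock: 0.77
eef_pos: [231.0, 582.1, 341.1]
tcp_rot: [3.139, -0.003, 1.967]
contact_force: [-0.2, 0.6, -0.4]
opening: 0.999
```

```bash
cat > go.py <<'E'
import sys,numpy as np
from rig import r
from scipy.spatial.transform import Rotation as Ro
s=r.sense(); R=Ro.from_euler("xyz",s["tcp_rot"])
print("t",round(s["clock"],2),"tcp",s["eef_pos"].round(1),s["tcp_rot"].round(3),"F",s["contact_force"].round(2),"M",s["wrist_torque"].round(2),"op",round(s["opening"],3))
a=list(map(float,sys.argv[1:]))
if len(a)>=3: print("tool delta cm",(R.inv().apply(np.array(a[:3])-s["eef_pos"])/10).round(2))
if len(a)==4:
    d=(s["tcp_rot"][2]-a[3]+np.pi/2)%np.pi-np.pi/2; print("roll",round(d,3))
E
python3 go.py 608 -204 340 1.973
```

```text
t 0.77 tcp [231.  582.1 341.1] [ 3.139e+00 -3.000e-03  1.967e+00] F [-0.18  0.59 -0.41] M [ 0.03 -0.04  0.05] op 0.999
tool delta cm [-87.07   4.42  -0.14]
roll -0.006
```

Request:
drive_tool([
  [-3.6,0.18,0,0],
  [-3.6,0.18,0,0],
  [-3.6,0.18,0,0],
  [-3.6,0.18,0,0],
  [-3.6,0.18,0,0],
  [-3.6,0.18,0,0],
  [-3.6,0.18,0,0],
  [-3.6,0.18,0,0],
  [-3.6,0.18,0,0],
  [-3.6,0.18,0,0],
  [-3.6,0.18,0,0],
  [-3.6,0.18,0,0],
])

```text
clock: 1.77
eef_pos: [419.4, 190.0, 337.2]
tcp_rot: [-3.141, 0.0, 1.977]
contact_force: [1.4, 1.5, 0.6]
opening: 1.003
```

Request:
drive_tool([
  [-3.6,0.18,0,0],
  [-3.6,0.18,0,0],
  [-3.6,0.18,0,0],
  [-3.6,0.18,0,0],
  [-3.6,0.18,0,0],
  [-3.6,0.18,0,0],
  [-3.6,0.18,0,0],
  [-3.6,0.18,0,0],
  [-3.6,0.18,0,0],
  [-3.6,0.18,0,0],
  [-3.6,0.18,0,0],
  [0,0,0,0],
])

```text
clock: 2.77
eef_pos: [594.1, -170.0, 336.1]
tcp_rot: [-3.14, 0.001, 1.973]
contact_force: [-1.6, 1.6, -0.4]
opening: 1.006
```

```bash
python3 go.py 608 -204 240 1.973
```

```text
t 2.77 tcp [ 594.1 -170.   336.1] [-3.140e+00  1.000e-03  1.973e+00] F [-1.56  1.6  -0.42] M [-0.04  0.   -0.01] op 1.006
tool delta cm [-3.66 -0.04  9.61]
roll 0.0
```

Request:
drive_tool([
  [-1.2,0,1.6,0],
  [-1.2,0,1.6,0],
  [-1.2,0,1.6,0],
  [0,0,1.6,0],
  [0,0,1.6,0],
  [0,0,1.6,0],
  [0,0,0,0],
  [0,0,0,0],
])

```text
clock: 3.43
eef_pos: [605.8, -197.5, 240.7]
tcp_rot: [-3.139, -0.002, 1.975]
contact_force: [-0.1, -0.2, 1.2]
opening: 1.003
```

```bash
python3 go.py 608 -204 150 1.973; cat > snap.py <<'E'
import sys,numpy as np
from rig import cams
k=sys.argv[1]
for n in("side","top"):
    p,d=cams.grab_frame(n); np.savez(f"{n}{k}.npz",p=p,d=d,**cams.camera_params(n))
E
python3 snap.py 1; python3 - <<'E'
from h import *
a=crop(V("side",1),265,200,70,95,6); b=crop(V("top",1),295,160,60,60,6)
H=max(a.shape[0],b.shape[0]); f=lambda x:cv2.copyMakeBorder(x,0,H-x.shape[0],0,4,0); cv2.imwrite("pics/pre.png",np.hstack([f(a),f(b)]))
E
```

```text
t 3.43 tcp [ 605.8 -197.5  240.7] [-3.139e+00 -2.000e-03  1.975e+00] F [-0.1  -0.18  1.25] M [-0.02  0.09 -0.05] op 1.003
tool delta cm [-0.7  -0.03  9.07]
roll 0.002
```

View pics/pre.png

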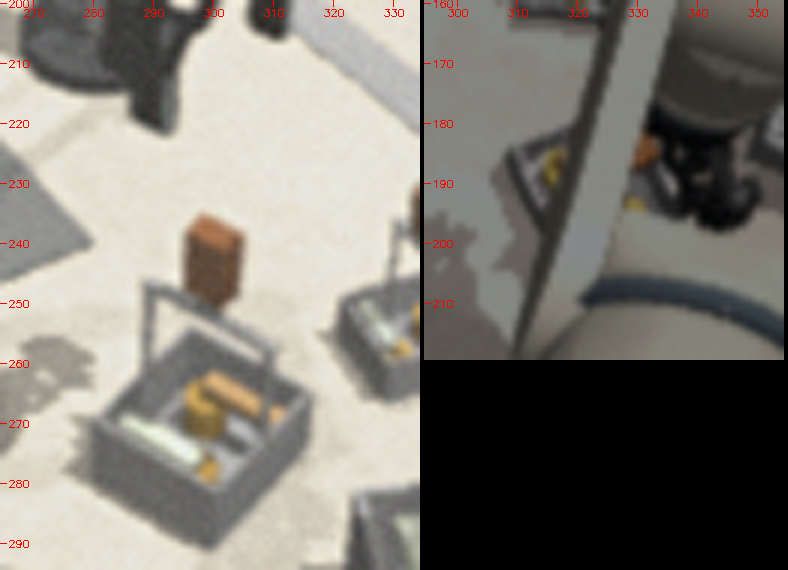

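Fingertips at side (292,220) and (310,205) straddle the block at (300,240), centred. Descending.

Request:
drive_tool([
  [-0.3,0,0.9,0],
  [-0.3,0,0.9,0],
  [0,0,1,0],
  [0,0,1,0],
  [0,0,1,0],
  [0,0,1,0],
  [0,0,1,0],
  [0,0,1,0],
  [0,0,0.8,0],
  [0,0,0.6,0],
  [0,0,0,0],
  [0,0,0,0],
])

```text
clock: 4.53
eef_pos: [609.0, -203.5, 149.8]
tcp_rot: [-3.141, -0.0, 1.973]
contact_force: [0.5, 0.1, 0.7]
opening: 1.005
```

```bash
python3 go.py 608 -204 147 1.973
```

```text
t 4.53 tcp [ 609.  -203.5  149.8] [-3.141 -0.     1.973] F [0.54 0.12 0.71] M [ 0.04  0.04 -0.06] op 1.005
tool delta cm [-0.01 -0.11  0.28]
roll -0.0
```

Close at moderate force.

Request:
drive_tool([
  [0,0,0.2,0],
  [0,0,0,0],
  [0,0,0,0],
  [0,0,0,0],
  [0,0,0,0],
  [0,0,0,0],
  [0,0,0,0],
  [0,0,0,0],
  [0,0,0,0],
  [0,0,0,0],
  [0,0,0,0],
  [0,0,0,0],
], jaw=1, force=50)

```text
clock: 5.53
eef_pos: [608.9, -203.6, 148.4]
tcp_rot: [-3.141, 0.0, 1.973]
contact_force: [-2.6, 0.8, 5.4]
opening: 0.197
```

```bash
python3 go.py
```

```text
t 5.53 tcp [ 608.9 -203.6  148.4] [-3.141  0.     1.973] F [-2.58  0.76  5.36] M [ 0.05  0.58 -0.02] op 0.197
```

Request:
drive_tool([
  [0,0,-0.3,0],
  [0,0,-0.5,0],
  [0,0,-0.8,0],
  [0,0,-1.2,0],
  [0,0,-1.5,0],
  [0,0,-1.5,0],
  [0,0,-1.5,0],
  [0,0,-1.5,0],
  [0,0,-1.5,0],
  [0,0,-1.5,0],
  [0,0,-1.5,0],
  [0,0,-1.5,0],
])

```text
clock: 6.53
eef_pos: [608.9, -203.4, 297.6]
tcp_rot: [3.141, 0.0, 1.973]
contact_force: [-0.4, -0.3, -9.8]
opening: 0.193
```

Request:
drive_tool([
  [0,0,-0.8,0],
  [0,0,-0.5,0],
  [0,0,-0.2,0],
  [0,0,0,0],
  [0,0,0,0],
  [0,0,0,0],
])

```text
clock: 7.03
eef_pos: [608.6, -203.4, 310.0]
tcp_rot: [-3.14, -0.001, 1.973]
contact_force: [-0.5, 0.4, -10.1]
opening: 0.193
```

```bash
python3 go.py 385 21 311 1.891;  python3 - <<'E'
from rig import r
print(r.sense()["contact_force"],r.sense()["wrist_torque"])
E
```

```text
t 7.03 tcp [ 608.6 -203.4  310. ] [-3.140e+00 -1.000e-03  1.973e+00] F [ -0.53   0.37 -10.1 ] M [ 0. -0. -0.] op 0.193
tool delta cm [ 29.39 -11.8   -0.05]
roll 0.082
[ -0.52998366   0.36808509 -10.09907661] [ 2.15373388e-03 -7.36382861e-05 -3.83089370e-03]
```

Request:
drive_tool([
  [0.6,-0.25,0,0],
  [1.2,-0.5,0,0],
  [1.8,-0.7,0,0],
  [2.2,-0.9,0,0],
  [2.2,-0.9,0,0],
  [2.2,-0.9,0,0],
  [2.2,-0.9,0,0],
  [2.2,-0.9,0,0],
  [2.2,-0.9,0,0],
  [2.2,-0.9,0,0],
  [2.2,-0.9,0,0],
  [2.2,-0.9,0,0],
])

```text
clock: 8.03
eef_pos: [428.1, -24.7, 310.8]
tcp_rot: [-3.141, -0.0, 1.973]
contact_force: [-0.4, 0.2, -8.9]
opening: 0.197
```

Request:
drive_tool([
  [2.0,-0.8,0,0.02],
  [1.5,-0.6,0,0.02],
  [1.0,-0.3,0,0.02],
  [0.6,-0.1,0,0.02],
  [0.3,0,0,0],
  [0,0,0,0],
  [0,0,0,0],
  [0,0,0,0],
  [0,0,0,0],
])

```text
clock: 8.78
eef_pos: [393.2, 17.5, 311.0]
tcp_rot: [-3.141, 0.0, 1.893]
contact_force: [-0.2, -0.1, -8.2]
opening: 0.195
```

```bash
python3 go.py 385 21 311 1.891; python3 snap.py 2; python3 - <<'E'
from h import *
S,T=V("side",2),V("top",2)
a=crop(S,180,130,75,110,5); b=crop(T,215,160,75,100,5)
H=max(a.shape[0],b.shape[0]); f=lambda x:cv2.copyMakeBorder(x,0,H-x.shape[0],0,4,0); cv2.imwrite("pics/app.png",np.hstack([f(a),f(b)]))
E
```

```text
t 8.78 tcp [393.2  17.5 311. ] [-3.141  0.     1.893] F [-0.17 -0.08 -8.2 ] M [-0.04  0.01 -0.02] op 0.195
tool delta cm [ 0.59 -0.67  0.  ]
roll 0.002
```

View pics/app.png

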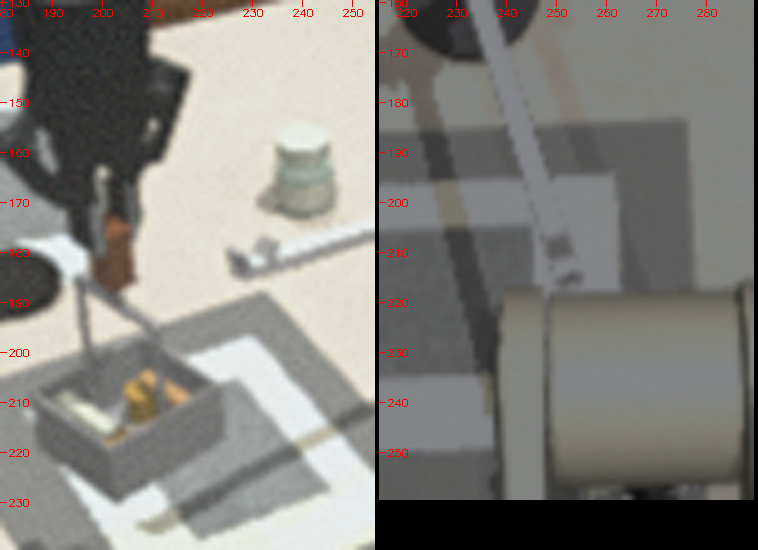

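```bash
python3 - <<'E'
from h import *
S,T=V("side",2),V("top",2)
y=.322; t=np.array([393.2,17.5,311.]); 
for n,p in dict(L=(0,37,-38.4),R=(0,-37,-38.4),M=(0,0,-38.4),lrim=(-45,40,-103.4),front=(-45,-40,-103.4),right=(45,-40,-103.4)).items():
    c,s=np.cos(y),np.sin(y); print(n,S.pix(t+[c*p[0]-s*p[1],s*p[0]+c*p[1],p[2]]).round(1))
print(tri(S,(230,180),T,(251.3,212)), S.pix([499,59,250.7]))
for y in(.30,.32,.34):
  for f in (234,): 
    pv=np.array([499.3,59.1])+252.8*np.array([np.cos(y),np.sin(y)]); print(y,T.pix([*pv,190+6]),T.pix([*pv,16]),S.pix([*pv,190]),S.pix([*pv,16]))
E
```

```text
L [195.4 185.1]
R [210.5 194.9]
M [202.8 189.9]
lrim [185.6 207.7]
front [201.3 219.1]
right [224.1 205.9]
(array([499.26828534,  59.09215683, 250.65959649]), np.float64(0.49080972549990165)) [230.0082609  180.00965347]
0.3 [230.51711636 142.82096266] [233.04742758 155.86488804] [283.37132445 166.54936277] [282.38499027 203.8459784 ]
0.32 [229.08343453 143.24063815] [231.76260215 156.24311077] [282.36851649 166.04164555] [281.45101165 203.29831398]
0.34 [227.65792895 143.68803159] [230.48517997 156.64629623] [281.35150906 165.54648114] [280.50347524 202.76390933]
```

Basket is held upright with the crossbar at side (195,186)–(211,196), about where the kinematics predict (≤1.5 px). Now align laterally and go in along the beam.

Request:
drive_tool([
  [0.3,0,0,0],
  [0.3,0,0,0],
  [0,0.4,0,0],
  [0,0.8,0,0],
  [0,1,0,0],
  [0,1,0,0],
  [0,1,0,0],
  [0,0.8,0,0],
  [0,0.4,0,0],
  [0,0,0,0],
  [0,0,0,0],
])

```text
clock: 9.8
eef_pos: [442.2, 40.7, 310.8]
tcp_rot: [-3.14, -0.0, 1.893]
contact_force: [-0.2, -1.5, -9.2]
opening: 0.194
```

```bash
python3 go.py 499.3 59.1 311 1.891
```

```text
t 9.8 tcp [442.2  40.7 310.8] [-3.14  -0.     1.893] F [-0.2  -1.47 -9.17] M [ 0.01 -0.02 -0.03] op 0.194
tool delta cm [-0.06  6.   -0.03]
roll 0.002
```

Request:
drive_tool([
  [0,0.4,0,0],
  [0,0.7,0,0],
  [0,0.8,0,0],
  [0,0.8,0,0],
  [0,0.8,0,0],
  [0,0.8,0,0],
  [0,0.8,0,0],
  [0,0.5,0,0],
  [0,0.3,0,0],
  [0,0,0,0],
  [0,0,0,0],
  [0,0,0,0],
])

```text
clock: 10.8
eef_pos: [497.9, 59.2, 311.0]
tcp_rot: [-3.141, -0.0, 1.893]
contact_force: [-0.3, -0.4, -9.8]
opening: 0.2
```

```bash
python3 go.py 499.3 59.1 311 1.891; python3 snap.py 3; python3 - <<'E'
from h import *
S,T=V("side",3),V("top",3)
a=crop(S,200,140,70,90,6); b=crop(T,225,170,60,60,6)
H=max(a.shape[0],b.shape[0]); f=lambda x:cv2.copyMakeBorder(x,0,H-x.shape[0],0,4,0); cv2.imwrite("pics/over.png",np.hstack([f(a),f(b)]))
E
```

```text
t 10.8 tcp [497.9  59.2 311. ] [-3.141 -0.     1.893] F [-0.26 -0.41 -9.77] M [-0.03  0.02  0.01] op 0.2
tool delta cm [-0.06  0.13 -0.  ]
roll 0.002
```

View pics/over.png

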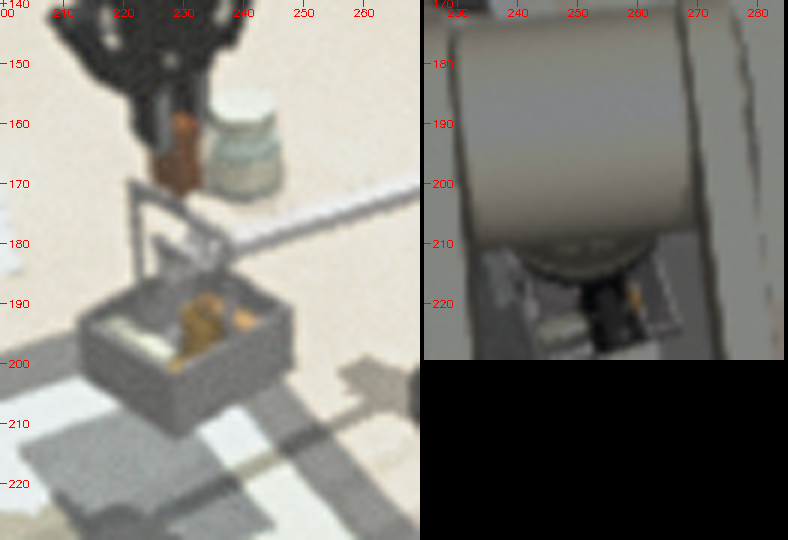

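The beam end is through the window: lips at side (226,181) and (233,178), with the crossbar from (222,170) to (238,180) above them, centred and square. Lowering gently.

Request:
drive_tool([
  [0,0.1,0.2,0],
  [0,0,0.2,0],
  [0,0,0.2,0],
  [0,0,0.2,0],
  [0,0,0.2,0],
  [0,0,0.2,0],
  [0,0,0.15,0],
  [0,0,0.1,0],
  [0,0,0.1,0],
  [0,0,0.1,0],
  [0,0,0.1,0],
  [0,0,0.1,0],
])

```text
clock: 11.9
eef_pos: [499.3, 59.6, 292.5]
tcp_rot: [3.141, 0.0, 1.893]
contact_force: [-0.0, 0.4, -9.5]
opening: 0.195
```

```bash
cat > avg.py <<'E'
import sys,numpy as np
from rig import r,cams
F=[];P=[]
for i in range(int(sys.argv[1])):
    cams.grab_frame("side"); s=r.sense(); F.append(s["contact_force"]);P.append(s["eef_pos"])
F=np.array(F); print("t",round(s["clock"],2),"P",np.mean(P,0).round(2),"F",F.mean(0).round(2),"sem",(F.std(0)/len(F)**.5).round(2))
E
python3 avg.py 8
```

```text
t 12.3 P [499.25  59.64 292.57] F [ 0.21  0.05 -9.2 ] sem [0.07 0.22 0.12]
```

Request:
drive_tool([
  [0,0,0.1,0],
  [0,0,0.1,0],
  [0,0,0.1,0],
  [0,0,0.1,0],
  [0,0,0.1,0],
  [0,0,0.1,0],
  [0,-0.01,0.1,0],
  [0,-0.02,0.1,0],
  [0,-0.02,0.1,0],
  [0,-0.02,0.1,0],
  [0,-0.02,0.1,0],
  [0,-0.02,0.1,0],
])

```text
clock: 13.3
eef_pos: [498.2, 59.3, 280.5]
tcp_rot: [3.141, 0.0, 1.893]
contact_force: [-0.8, -0.3, -6.4]
opening: 0.194
```

```bash
python3 avg.py 5
```

```text
t 13.55 P [498.21  59.28 280.5 ] F [-0.22  0.06 -6.82] sem [0.16 0.18 0.15]
```

Request:
drive_tool([
  [0,-0.03,0.12,0],
  [0,-0.03,0.12,0],
  [0,-0.03,0.12,0],
  [0,-0.03,0.12,0],
  [0,-0.03,0.12,0],
  [0,-0.03,0.12,0],
  [0,-0.03,0.12,0],
  [0,-0.03,0.12,0],
  [0,-0.03,0.12,0],
  [0,-0.03,0.12,0],
  [0,-0.03,0.12,0],
  [0,-0.03,0.12,0],
])

```text
clock: 14.55
eef_pos: [494.9, 58.2, 266.1]
tcp_rot: [3.141, 0.0, 1.893]
contact_force: [2.0, 1.5, -5.3]
opening: 0.193
```

```bash
python3 avg.py 6; python3 - <<'E'
from h import *
from rig import cams
p,d=cams.grab_frame("side"); np.savez("side4.npz",p=p,d=d,**cams.camera_params("side"))
cv2.imwrite("pics/seat.png",crop(V("side",4),195,140,100,90,7))
E
```

```text
t 14.85 P [494.69  58.11 266.08] F [ 1.43  0.54 -5.91] sem [0.07 0.18 0.09]
```

View pics/seat.png

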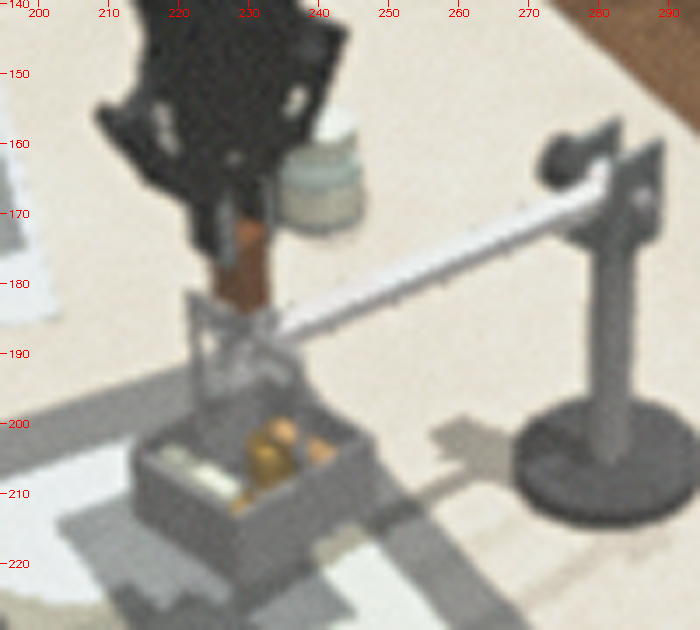

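Crossbar is in the saddle between the lips, near side (232,187), and the beam is sinking. A 1.5 N force along the beam shows I'm riding the front lip, so I ease inward while sinking.

Request:
drive_tool([
  [0,0.1,0,0],
  [0,0.1,0,0],
  [0,0,0.1,0],
  [0,0,0.12,0],
  [0,0,0.12,0],
  [0,0,0.12,0],
  [0,-0.01,0.12,0],
  [0,-0.01,0.12,0],
  [0,-0.01,0.12,0],
  [0,-0.01,0.12,0],
  [0,-0.01,0.12,0],
  [0,-0.01,0.12,0],
])

```text
clock: 15.9
eef_pos: [496.0, 58.6, 254.3]
tcp_rot: [-3.141, -0.0, 1.893]
contact_force: [-2.2, -0.1, -3.9]
opening: 0.198
```

```bash
python3 avg.py 6
```

```text
t 16.2 P [496.04  58.59 254.28] F [-2.13 -0.59 -5.19] sem [0.22 0.15 0.24]
```

Request:
drive_tool([
  [0,-0.08,0.04,0],
  [0,-0.08,0.08,0],
  [0,-0.01,0.12,0],
  [0,-0.01,0.12,0],
  [0,-0.01,0.12,0],
  [0,-0.01,0.12,0],
  [0,-0.01,0.12,0],
  [0,-0.01,0.12,0],
  [0,-0.01,0.12,0],
  [0,-0.01,0.12,0],
  [0,-0.01,0.12,0],
  [0,-0.01,0.12,0],
])

```text
clock: 17.2
eef_pos: [493.7, 57.7, 241.1]
tcp_rot: [3.141, 0.0, 1.893]
contact_force: [3.0, 1.3, -3.6]
opening: 0.191
```

```bash
python3 avg.py 6
```

```text
t 17.5 P [493.56  57.73 241.07] F [ 2.13  0.49 -4.23] sem [0.21 0.22 0.28]
```

Request:
drive_tool([
  [0,0.08,0.04,0],
  [0,0,0.12,0],
  [0,0,0.12,0],
  [0,0,0.12,0],
  [0,0,0.12,0],
  [0,0,0.12,0],
  [0,0,0.12,0],
  [0,0,0.12,0],
  [0,0,0.12,0],
  [0,0,0.12,0],
  [0,0,0.12,0],
  [0,0,0.12,0],
])

```text
clock: 18.5
eef_pos: [494.3, 58.0, 227.4]
tcp_rot: [-3.141, -0.0, 1.893]
contact_force: [-3.8, -1.0, -2.6]
opening: 0.195
```

```bash
python3 avg.py 6; python3 - <<'E'
from rig import r
print(r.sense()["wrist_torque"])
E
```

```text
t 18.8 P [494.3   58.03 227.46] F [-3.39 -1.11 -3.17] sem [0.17 0.2  0.1 ]
[-2.63487281e-01  7.54768246e-01  3.14655284e-04]
```

Request:
drive_tool([
  [0,-0.06,0.04,0],
  [0,0,0.12,0],
  [0,0,0.12,0],
  [0,0,0.12,0],
  [0,0,0.12,0],
  [0,0,0.12,0],
  [0,0,0.12,0],
  [0,0,0.12,0],
  [0,0,0.12,0],
  [0,0,0.12,0],
  [0,0,0.12,0],
  [0,0,0.12,0],
])

```text
clock: 19.8
eef_pos: [494.5, 58.0, 214.2]
tcp_rot: [3.14, 0.0, 1.893]
contact_force: [1.2, 0.3, -1.9]
opening: 0.194
```

```bash
python3 avg.py 6; python3 - <<'E'
from h import *
from rig import cams
p,d=cams.grab_frame("side"); np.savez("side5.npz",p=p,d=d,**cams.camera_params("side"))
cv2.imwrite("pics/seat2.png",crop(V("side",5),195,150,100,90,7))
E
```

```text
t 20.1 P [494.34  57.95 214.12] F [ 2.76  1.61 -2.  ] sem [0.16 0.11 0.16]
```

View pics/seat2.png

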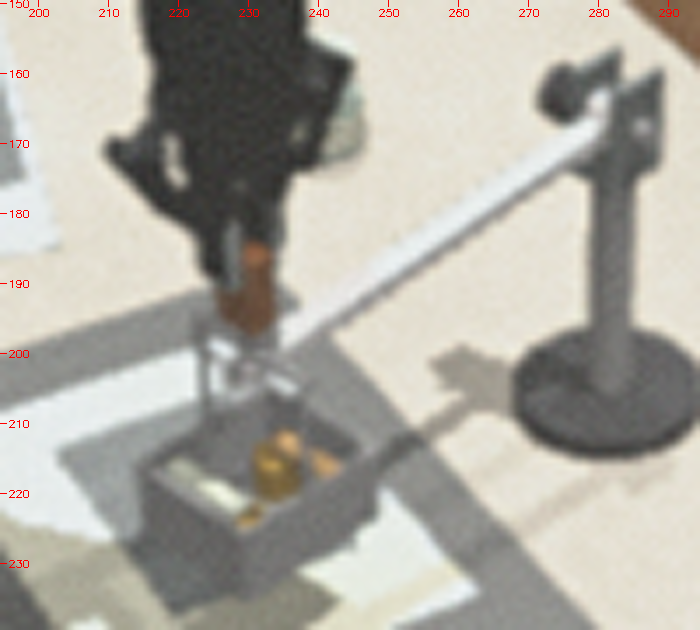

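Still seated: bar at side (231,201), basket upright. ~2 N left to transfer.

Request:
drive_tool([
  [0,0.03,0.05,0],
  [0,0.01,0.1,0],
  [0,0.01,0.1,0],
  [0,0,0.1,0],
  [0,0,0.1,0],
  [0,0,0.1,0],
  [0,0,0.1,0],
  [0,0,0.1,0],
  [0,0,0.1,0],
  [0,0,0.1,0],
  [0,0,0.1,0],
  [0,0,0.05,0],
])

```text
clock: 21.15
eef_pos: [494.2, 58.0, 202.8]
tcp_rot: [-3.141, 0.0, 1.893]
contact_force: [2.6, 0.3, -0.9]
opening: 0.195
```

```bash
python3 avg.py 8
```

```text
t 21.55 P [494.24  57.96 202.93] F [ 2.66  0.78 -0.77] sem [0.19 0.15 0.09]
```

Request:
drive_tool([
  [0,0.03,0.05,0],
  [0,0.03,0.05,0],
  [0,0.02,0.05,0],
  [0,0,0.05,0],
  [0,0,0.05,0],
  [0,0,0.05,0],
  [0,0,0.05,0],
  [0,0,0.05,0],
  [0,0,0.05,0],
  [0,0,0.05,0],
  [0,0,0,0],
  [0,0,0,0],
])

```text
clock: 22.55
eef_pos: [495.0, 58.2, 197.9]
tcp_rot: [-3.141, 0.0, 1.893]
contact_force: [-0.3, -0.6, -1.1]
opening: 0.198
```

```bash
python3 avg.py 10
```

```text
t 23.05 P [495.01  58.24 197.97] F [-0.05 -0.2  -0.64] sem [0.12 0.17 0.15]
```

Request:
drive_tool([
  [0,0,0.05,0],
  [0,0,0.05,0],
  [0,0,0.05,0],
  [0,0.01,0.05,0],
  [0,0,0.05,0],
  [0,0,0.05,0],
  [0,0.01,0.05,0],
  [0,0,0.05,0],
  [0,0,0.05,0],
  [0,0,0.05,0],
  [0,0,0,0],
  [0,0,0,0],
])

```text
clock: 24.05
eef_pos: [495.5, 58.4, 193.1]
tcp_rot: [3.141, 0.0, 1.893]
contact_force: [1.7, -0.1, -0.5]
opening: 0.193
```

```bash
python3 avg.py 16
```

```text
t 24.85 P [495.46  58.35 193.09] F [2.44 0.72 0.2 ] sem [0.1  0.15 0.12]
```

Request:
drive_tool([
  [0,0.03,0,0],
  [0,0.02,0,0],
  [0,0.02,0,0],
  [0,0,0,0],
  [0,0,0,0],
  [0,0,0,0],
])

```text
clock: 25.35
eef_pos: [495.6, 58.4, 192.8]
tcp_rot: [-3.141, -0.0, 1.893]
contact_force: [0.9, 0.1, -0.3]
opening: 0.189
```

```bash
python3 avg.py 16
```

```text
t 26.15 P [495.68  58.47 192.87] F [ 0.17 -0.33 -0.26] sem [0.17 0.12 0.14]
```

Request:
drive_tool([
  [0,0,0.05,0],
  [0,0.01,0.05,0],
  [0,0.01,0.05,0],
  [0,0.01,0.05,0],
  [0,0.01,0.05,0],
  [0,0.01,0.05,0],
  [0,0,0,0],
  [0,0,0,0],
  [0,0,0,0],
])

```text
clock: 26.9
eef_pos: [496.3, 58.7, 189.9]
tcp_rot: [-3.141, -0.0, 1.893]
contact_force: [-0.7, -1.2, -0.9]
opening: 0.198
```

```bash
python3 avg.py 20
```

```text
t 27.9 P [496.3   58.67 189.95] F [-1.74 -0.98 -0.32] sem [0.17 0.1  0.1 ]
```

Request:
drive_tool([
  [0,-0.02,0,0],
  [0,-0.03,0,0],
  [0,0,0,0],
  [0,0,0,0],
  [0,0,0,0],
  [0,0,0,0],
])

```text
clock: 28.4
eef_pos: [496.2, 58.6, 190.1]
tcp_rot: [3.141, 0.0, 1.893]
contact_force: [-1.4, -0.1, 0.2]
opening: 0.194
```

```bash
python3 avg.py 24
```

```text
t 29.6 P [496.11  58.57 190.06] F [0.66 0.19 0.12] sem [0.12 0.1  0.11]
```

Balanced: vertical force 0.1 ± 0.1 N, horizontal about 0.7 N. Release partway in place, after lowering the grip force.

Request:
drive_tool([
  [0,0.01,0,0],
  [0,0,0,0],
  [0,0,0,0],
  [0,0,0,0],
], jaw=1, force=20)

```text
clock: 29.93
eef_pos: [496.1, 58.6, 190.0]
tcp_rot: [3.142, 0.0, 1.893]
contact_force: [1.6, 0.5, 0.9]
opening: 0.193
```

Request:
drive_tool([
  [0,0,0,0],
  [0,0,0,0],
  [0,0,0,0],
  [0,0,0,0],
  [0,0,0,0],
  [0,0,0,0],
  [0,0,0,0],
  [0,0,0,0],
  [0,0,0,0],
], jaw=0.45)

```text
clock: 30.68
eef_pos: [496.0, 58.6, 190.0]
tcp_rot: [-3.142, -0.0, 1.893]
contact_force: [-0.1, -0.5, -0.3]
opening: 0.548
```

```bash
python3 go.py; python3 - <<'E'
from h import *
from rig import cams
p,d=cams.grab_frame("side"); np.savez("side6.npz",p=p,d=d,**cams.camera_params("side"))
cv2.imwrite("pics/rel.png",crop(V("side",6),195,150,100,90,7))
a,b=V("side",5),V("side",6)
E
```

```text
t 30.68 tcp [496.   58.6 190. ] [-3.142 -0.     1.893] F [-0.1  -0.46 -0.29] M [0.03 0.01 0.06] op 0.548
```

View pics/rel.png

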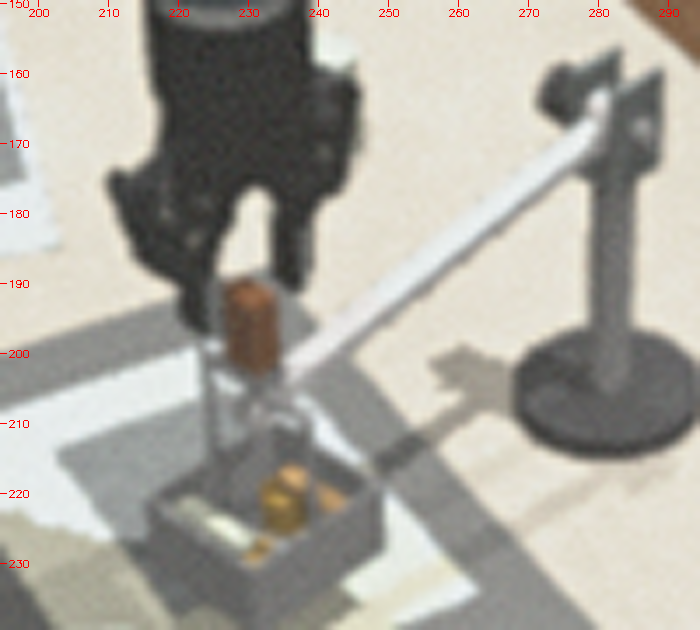

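The basket hangs free, block at side (231,196) between the open fingers. Retreat straight up.

Request:
drive_tool([
  [0,0,0,0],
  [0,0,0,0],
  [0,0,-0.5,0],
  [0,0,-1,0],
  [0,0,-1,0],
  [0,0,-1.2,0],
  [0,0,-1.5,0],
  [0,0,-1.5,0],
  [0,0,-1.5,0],
  [0,0,-1.5,0],
  [0,0,-1.5,0],
  [0,0,-1,0],
], jaw=0.3)

```text
clock: 31.73
eef_pos: [496.6, 58.6, 314.7]
tcp_rot: [3.139, 0.001, 1.893]
contact_force: [-0.2, -0.3, -0.0]
opening: 0.699
```

Request:
drive_tool([
  [0,-1,-1,0],
  [0,-2,-1,0],
  [0,-2,-1,0],
  [0,-2,0,0],
  [0,-1.5,0,0],
  [0,-1,0,0],
  [0,0,0,0],
  [0,0,0,0],
  [0,0,0,0],
  [0,0,0,0],
  [0,0,0,0],
  [0,0,0,0],
])

```text
clock: 32.73
eef_pos: [406.2, 28.6, 341.7]
tcp_rot: [-3.141, -0.0, 1.893]
contact_force: [0.5, 0.8, 0.3]
opening: 0.703
```

```bash
python3 go.py; python3 - <<'E'
from h import *
from rig import cams
for k in (7,8,9):
    p,d=cams.grab_frame("side"); np.savez(f"side{k}.npz",p=p,d=d,**cams.camera_params("side"))
    for i in range(3): cams.grab_frame("side")
for k in(6,7,8,9):
    p=V("side",k).p[180:215,215:260].astype(int); m=(p[...,0]-p[...,2]>45)&(p[...,0]<170); v,u=np.nonzero(m); print(k,u.mean()+215,v.mean()+180,m.sum())
cv2.imwrite("pics/fin.png",cv2.resize(V("side",9).p[100:364,130:480,::-1],(800,603)[:2] if 0 else (795,600),interpolation=cv2.INTER_CUBIC))
E
```

```text
t 32.73 tcp [406.2  28.6 341.7] [-3.141 -0.     1.893] F [0.54 0.8  0.34] M [-0.02 -0.01  0.01] op 0.703
6 230.375 192.0625 16
7 230.0 192.3846153846154 13
8 230.0 192.3125 16
9 230.26666666666668 192.6 15
```

View pics/fin.png

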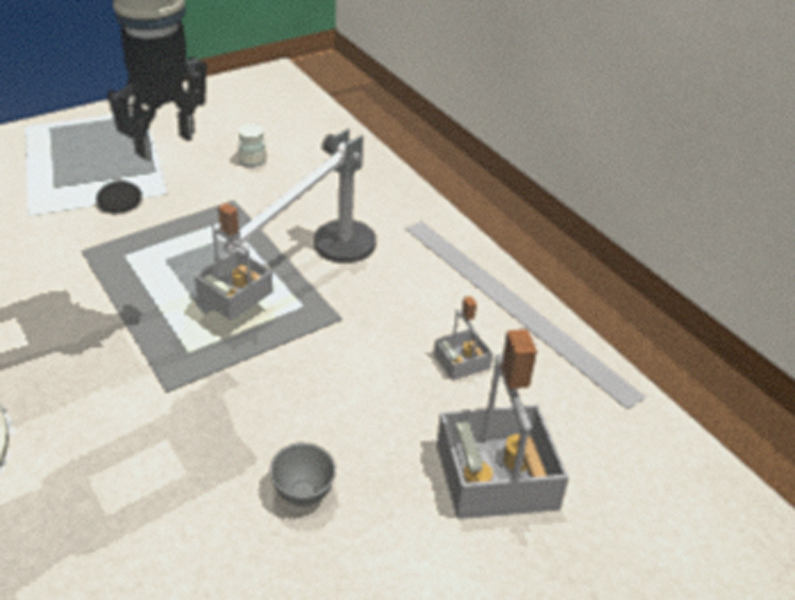

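The basket hangs at rest and upright in the saddle (block at (229,218) in this view). The bowl, weight and jar haven't moved, and the gripper is clear.

```bash
python3 -c "
from rig import job
print(job.sign_off())"
```

```text
the job is handed in; nothing more can be done
None
```

The middle-sized basket is hanging by its crossbar in the saddle of the balanced arm. I handed the job in at about 33 s, within the 72 s limit.

- **Picking the basket:** the middle one's block top measured about 168 mm high, against 122 and 242 mm for the look-alikes.
- **Hanging it:** I lifted it by the block, passed the beam's end through the bail's window and lowered it at about 6–14 mm/s. I let go only once the arm carried the full weight; the last averaged vertical force before release was 0.1 ± 0.1 N.
- **Last checks:** three pictures over about half a second after the release show the block still to within 0.3 px, next to 192.1 px at release. The basket looks upright in the saddle, the gripper is clear, and the bowl, weight and jar look unmoved by eye.
- **What didn't go smoothly:** while lowering, sideways forces of up to about 3.6 N built up along the beam from friction and the lips. I eased each one off; it was about 0.7 N in the last averaged reading before I let go. The lifted weight read about 9.2 N, slightly above the 9.1 N maximum for the stated mass range, but within the sensor's noise.

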